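Tighten the recessed nut in the pump housing

ROBOT

A 7-joint arm with a two-finger parallel gripper is mounted at the origin on the work surface. World frame = base frame: x ahead of the robot, y to its left, z up, the work surface at z = 0. Lengths are in m, angles in rad, forces in N, time in s.
With the tool pointing down it reaches from about 0.425 to 0.925 m from the base axis. Payload 6.8 kg.
Tool frame: the origin (TCP) lies midway between the tips of the shut fingers; the grasp point (between the pads) lies 19 mm behind it; z points along the fingers, y is the line along which they close (so a half turn about z gives the same grasp; the last joint's range is limited). The gripper opens to 85 mm and grips with 20 to 120 N. Pads are 22 mm wide; open, the fingers measure 114 mm over their backs; the gripper's body (76 mm by 85 mm) begins 54 mm behind the grasp point. The pads swing forward as they close: fully open they stand 13 mm farther back than shut.
Start: joints at [1.006, 0.477, 0.022, 1.555, -0.011, 1.109, -0.083], TCP at [0.298, -0.606, 0.231] pointing down, gripper open.
Joint ranges: [-2.96, 2.96], [-0.34, 2.1], [-1.41, 1.46], [0.24, 2.44], [-1.37, 4.51], [0.17, 1.92], [-2.96, 2.96]. Speed limits (rad/s): [2.39, 2.39, 3.14, 3.14, 3.14, 3.14, 3.14].

INTERFACE

Orientations are given as a unit quaternion [w, x, y, z].
In Python, from station import bot, imaging gives the robot as it stands.
- The arm moves only by the tool move_arm, never from a script. Its argument "commands" is a list that holds one entry, the list of rows, each a list of 7 numbers: the shift along the tool's x, y, z in m, then the turn, a rotation vector about the tool's x, y, z in degrees, then the finger opening in m, from 0 to 0.0854. In form: [[[x, y, z, rx, ry, rz, grip], ...]]. A call has 1 to 20 rows; each row shifts and turns the commanded pose from where the row before left it, along the tool's axes as they then stand; what a row does not reach is not made up. A row lasts 1/8 s, in which the tool goes at most 62.5 mm and 10.7 degrees, less where a joint would pass 70% of its speed; a pose out of reach is approached as far as the arm can. A call is refused whole if a number of a shift passes 0.0625 or a number of a turn 10.7, either way. A call with a gripper value outside its range is refused whole. The fingers move at their own pace and stop on an object; "squeeze" is the grip in N (left out, the last holds). Time passes only in rows, so rows that do not move let the fingers close. It gives the time, the measured TCP pose, the force, the opening and the grip force at its end, in the units of the state.
- bot.get_obs(): the state, without advancing time (a new reading comes with each control period).
- imaging.read_camera(name): name is "scene" or "top"; returns the picture (384x512x3 uint8, red, green, blue); there is no depth.
- imaging.calibration(name): a dict with "intrinsics" (3x3 intrinsics, pixels), "k1" (the pictures are not rectified: a ray, as slopes to the right and down, at radius r is drawn at 1 + k1 r^2 times it, then the intrinsics apply), "extrinsics" (4x4, takes a point from camera to world coordinates). Camera axes: x right, y down, z forward; pixel columns grow to the right and rows downward; lengths in m; the calibration is good to about 2 mm. A picture is of the moment at which its call begins. calibration takes no time and is no camera call.
- bot.hand_in(): hands the job in; it is judged then, once.
The state is a dict: "t": time; "q": joint angles; "joint_vel": joint speeds; "joint_torque": joint torques, N m; "eef_pos": TCP position; "tool_rot": TCP orientation; "contact_force": force on the tool from outside, world axes, zero at the start; "torque": the same for the moment, N m; "gripper_width": opening from 0.0 (shut) to 1.0 (fully open); "grasp_force": force on a finger pad.
Only numpy, scipy, OpenCV 4.12 (cv2) and the standard library are available. Lean on these libraries where they do the work, as an engineer would, in place of code of your own. Each camera call takes 0.05 s, during which the arm holds its last target. There are 200 camera calls.

TASK

The square nut at the bottom of the deep bore in the blue pump housing is loose: take the T-handle wrench with the larger socket out of the stand, feel its socket down gently until it has dropped fully over the nut, and turn it clockwise just until the nut comes up firm, without forcing it. Then lift the wrench out and stand it upright in the free hole of the stand, let go, and leave the smaller T-handle, the spanner and the bearing ring where they are.

Things in the scene. Friction and masses are not known exactly. Their poses are not given: they have to be found in the camera images.
- big_tee: The larger of two steel T-handle socket wrenches, 170 mm tall, about 0.5 kg, standing upright in either hole of the stand. Origin: centre of the socket's open lower end; z runs up the shaft, x along the T-bar (12 mm round, its ends 66 mm from the axis, 153 mm up). Round shaft 16 mm thick.
- socket_mouth (a point): Centre of the larger wrench's open lower end (its body's origin). The socket is 48 mm across outside and 50 mm tall; inside it is a square, 28 mm across flats, 38 mm deep, its flats facing the wrench's x and y.
- tee_grip (a point): Middle of the larger wrench's dark grip block, on the axis, 153 mm above the socket's open end. The block is 40 mm (wrench x) by 16 mm (wrench y) by 34 mm (z): grip it across y from above, firmly (80 N or more) so that it does not twist in the hand.
- small_tee: The smaller T-handle wrench, 150 mm tall, socket outside 32 mm across, 18 mm square inside; stands in the other hole of the stand. Origin: centre of its lower end. Too small for the nut; to be left standing in its hole.
- housing: Blue cast pump housing bolted down. Base 150 x 130 x 20 mm, origin at the centre of its underside; upright barrel about 82 mm across and 115 mm tall on the origin's axis, flanged outlet to its +x side. The vertical bore is 52 mm across and 95 mm deep, with a 45-degree flared lip 10 mm high opening to 72 mm.
- bore_mouth (a point): Centre of the bore's upper rim, 115 mm above the bench.
- bore_floor (a point): Centre of the bore's floor, 20 mm above the bench. The nut sits here: 14 mm of full square, then a chamfer to 20 mm across flats at 17 mm. A socket not lined up rests 14 to 17 mm above this point, lower the nearer to lining up; close to it, it may hang on the chamfer and drag the nut round (turn back, shake it sideways). Fully seated, its open end is at this point.
- nut (a joint): Angle (rad) of the steel square nut, 26 mm across flats. Grows clockwise from above; starts at 0.3 to 0.7, firm stop at 1.2; turns at about 0.3 N m; over 0.6 N m would be forcing it. The direction of its flats is NOT known from this value nor from the housing: the socket drops on only within about 5 degrees of lining up (every 90), found by turning under light pressure (5 N).
- stand: Black plastic block, 90 x 210 x 30 mm, fixed to the bench; origin at the centre of its underside; two round holes 58 mm across and 22 mm deep along its y axis.
- hole_a (a point): Centre of the floor of the stand's hole at -y of the stand, 55 mm from its middle, 8 mm above the bench.
- hole_b (a point): Centre of the floor of the stand's hole at +y of the stand, 55 mm from its middle, 8 mm above the bench.
- bearing: Loose steel bearing ring, 52 mm across, 15 mm high, lying on the bench; origin at the centre of its underside. Bystander.
- spanner: Loose open-ended spanner 160 mm long lying along its x axis on the bench. Bystander.
Not all that is in view belongs to the job. What is shaped like the big_tee but purple is not meant.

How it is judged:
By the outcome, as a careful person would: the job done as asked, in the order asked, and still so for the second after the job is handed in, with the robot touching nothing.
It also fails if it takes over 72 s, if anything falls off the work surface, if the arm or the gripper's body presses on something with over 40 N, if the wrist force passes 120 N, or if a joint passes its speed limit or range.

## Working session

There is one attempt and no reset: what is moved stays moved. The work goes in short steps, Python scripts to look and compute and a tool call to move; the robot and the scene stay as the last step left them, time stands still between calls to the robot, and variables do not carry over. Pictures are saved under pics/ and viewed, at most 10 in all, crops included, and the job is handed in when it is done.

Besides the shell and the picture viewer there is one more tool, called after ">>>" as name(argument=value, ...) on one line, values as JSON. move_arm: Moves the arm, as the interface text tells. Its arguments: {"type":"object","properties":{"commands":{"type":"array","items":{"type":"array","items":{"type":"array","items":{"type":"number"}}}},"squeeze":{"type":"number"}},"required":["commands"]}

```bash
mkdir -p pics
python3 - <<'E'
from station import bot, imaging
import cv2,numpy as np
for n in("scene","top"):
    im=imaging.read_camera(n); cv2.imwrite(f"pics/{n}0.png",cv2.resize(im[:,:,::-1],(800,600),interpolation=cv2.INTER_CUBIC))
    cv2.imwrite(f"pics/{n}0raw.png",im[:,:,::-1])
    print(n,imaging.calibration(n))
print(bot.get_obs())
E
```

```text
scene {'intrinsics': array([[353.42865552,   0.        , 253.93048801],
       [  0.        , 353.42865552, 188.10494287],
       [  0.        ,   0.        ,   1.        ]]), 'k1': -0.007153603521209487, 'extrinsics': array([[ 3.38930134e-01,  6.19778863e-01, -7.07813906e-01,
         1.05070196e+00],
       [ 9.40811538e-01, -2.23374294e-01,  2.54906994e-01,
        -2.09359654e-01],
       [-1.21464628e-04, -7.52315151e-01, -6.58803385e-01,
         6.37809529e-01],
       [ 0.00000000e+00,  0.00000000e+00,  0.00000000e+00,
         1.00000000e+00]])}
top {'intrinsics': array([[418.89860406,   0.        , 261.13764307],
       [  0.        , 418.89860406, 193.36108289],
       [  0.        ,   0.        ,   1.        ]]), 'k1': -0.15222139862076128, 'extrinsics': array([[ 0.01935403, -0.99692469,  0.07593802,  0.44469554],
       [-0.99970825, -0.01819829,  0.01588225, -0.02184507],
       [-0.01445147, -0.07622325, -0.99698604,  0.91791059],
       [ 0.        ,  0.        ,  0.        ,  1.        ]])}
{'t': 0.1, 'q': array([ 1.00590041,  0.47774019,  0.02231148,  1.55634155, -0.01147157,
        1.10935636, -0.08310878]), 'joint_vel': array([ 0.00100591, -0.0018023 , -0.00044599, -0.00301728,  0.00188342,
       -0.00048543, -0.00148124]), 'joint_torque': array([ 5.15152729e-03, -5.97749126e+01,  1.61358096e+00, -2.81952202e+01,
        1.27139868e-02,  5.03022806e-03, -5.87822774e-05]), 'eef_pos': array([ 0.29748216, -0.60530012,  0.23041178]), 'tool_rot': array([-8.18264034e-04,  9.74024159e-01,  2.26442488e-01, -2.60661067e-04]), 'contact_force': array([ 0.06093974, -0.18386139, -0.34725619]), 'torque': array([ 0.00671218, -0.00093212,  0.05029748]), 'grasp_force': 0.0, 'gripper_width': 1.00193562647632}
```

View pics/scene0.png

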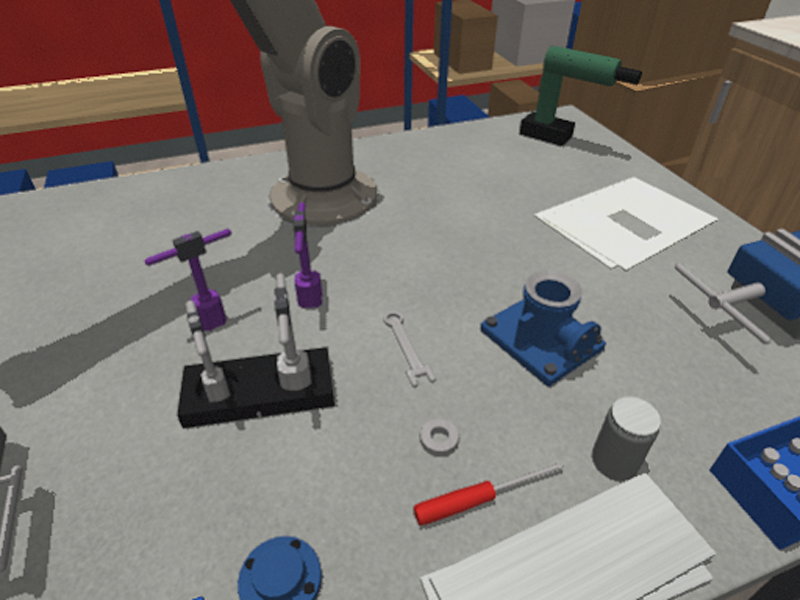

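View pics/top0.png

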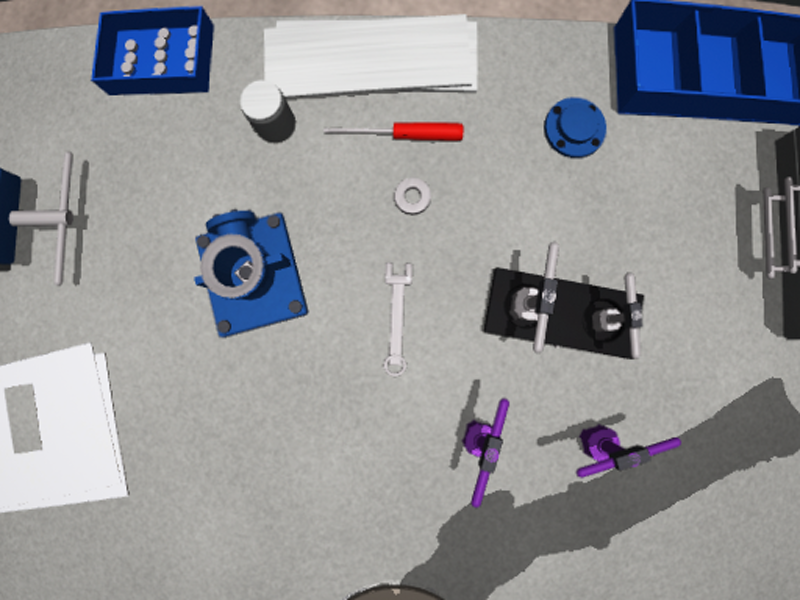

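The top picture shows the housing bore at (232,265) and the stand around (565,312). Candidates for the wrench, as top-view pixels:
- Steel tee at (548,296), the larger one.
- Steel tee at (635,316), smaller.
- Purple tees at (490,455) and (632,458), excluded by colour.

My choice is (548,296), and I'll check it in one crop.

Run:
```python
import cv2,numpy as np
t=cv2.imread("pics/top0raw.png"); 
a=cv2.resize(t[150:235,305:417],(800,607),interpolation=cv2.INTER_CUBIC)[:600]  # x7.143
cv2.imwrite("pics/c1.png",a)
b=cv2.resize(t[125:215,120:200],(533,600),interpolation=cv2.INTER_CUBIC) # 6.667
cv2.imwrite("pics/c2.png",b)
```

```text
(no output)
```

View pics/c1.png

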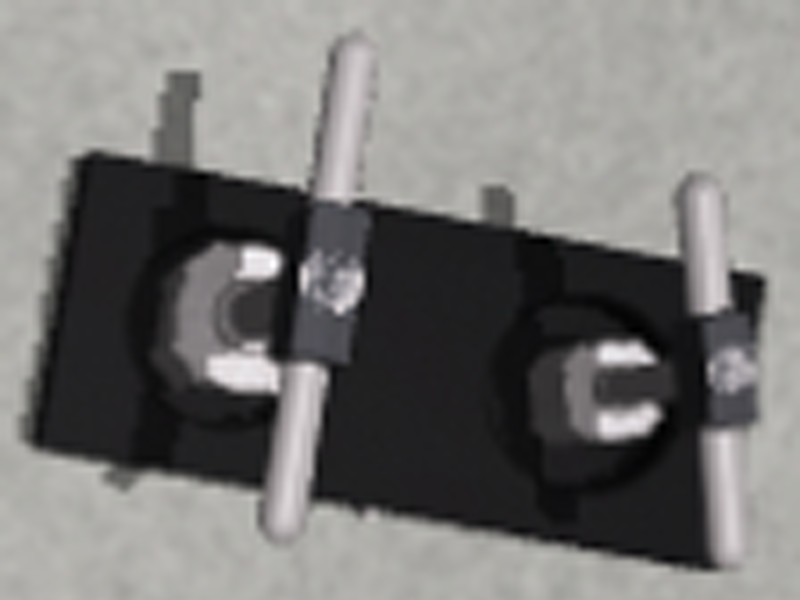

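View pics/c2.png

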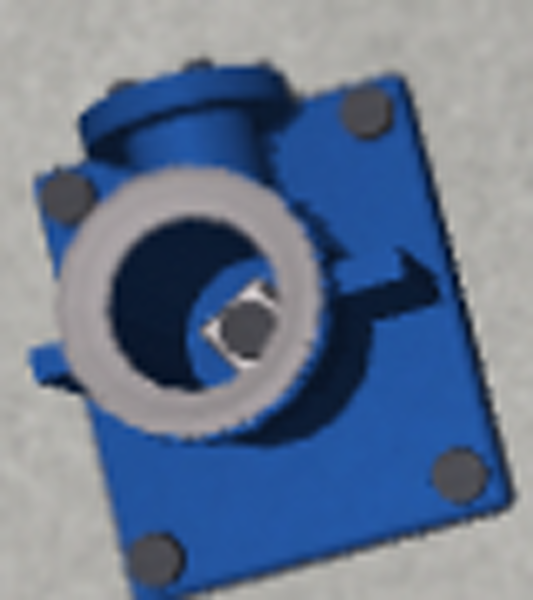

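The crop of the stand confirms the larger tee: the fat socket, with bar ends at about (352,48) and (283,530) and the block top at (330,281). The bore crop shows the rim centred near (190,302). The nut's corners are near (205,328), (262,282) and (250,368).

```bash
cat > h.py <<'E'
import numpy as np,cv2
from station import bot,imaging
def ray(n,px,z):
    c=imaging.calibration(n);K=c["intrinsics"];E=c["extrinsics"]
    p=cv2.undistortPoints(np.array([[px]],float),K,np.array([c["k1"],0,0,0,0]))[0,0]
    d=E[:3,:3]@np.array([p[0],p[1],1]);o=E[:3,3]
    return (o+d*(z-o[2])/d[2])[:2]
def proj(n,P):
    c=imaging.calibration(n);E=np.linalg.inv(c["extrinsics"]);P=E[:3,:3]@P+E[:3,3]
    return cv2.projectPoints(P[None],np.zeros(3),np.zeros(3),c["intrinsics"],np.array([c["k1"],0,0,0,0]))[0].ravel()
E
python3 - <<'E'
from h import *
s1=800/112;s2=600/90
A=lambda x,y:((x+.5)/s1-.5+305,(y+.5)/s1-.5+150)
B=lambda x,y:((x+.5)/s2-.5+120,(y+.5)/s2-.5+125)
e1=ray("top",A(352,48),.161);e2=ray("top",A(283,530),.161)
print("bar",e1,e2,(e1+e2)/2,np.linalg.norm(e1-e2),np.degrees(np.arctan2(*(e1-e2)[::-1])))
print("block",ray("top",A(330,281),.178))
st=[ray("top",A(*p),.03) for p in((85,152),(765,275),(715,568),(35,445))]
print("stand",st,np.mean(st,0)); print("dims",np.linalg.norm(st[0]-st[1]),np.linalg.norm(st[1]-st[2]))
d=((st[1]-st[0])+(st[2]-st[3]));d/=np.linalg.norm(d);m=np.mean(st,0);print("holes",m-.055*d,m+.055*d,np.degrees(np.arctan2(d[1],d[0])))
r=[ray("top",B(*p),.115) for p in((55,305),(325,302),(190,165),(192,440))]
print("bore",r,np.mean(r,0))
n=[ray("top",B(*p),.034) for p in((203,328),(264,280),(250,370))]
for i,j in((0,1),(0,2)): v=n[j]-n[i];print("nut edge",np.linalg.norm(v),np.degrees(np.arctan2(v[1],v[0])))
for n_,P in(("bore",(*np.mean(r,0),.115)),("grip",(*(e1+e2)/2,.178))):print(n_,"scene800",proj("scene",np.array(P))*1.5625)
R=np.array(bot.get_obs()["tool_rot"]);from scipy.spatial.transform import Rotation as Ro
print(Ro.from_quat(R[[1,2,3,0]]).as_matrix())
E
```

```text
bar [ 0.57366615 -0.17858817] [ 0.4499134  -0.16113576] [ 0.51178977 -0.16986196] 0.12497731623346828 -8.027283708608943
block [ 0.51191078 -0.16945833]
stand [array([ 0.56273055, -0.12502572]), array([ 0.52973025, -0.33278961]), array([ 0.4411389 , -0.31686649]), array([ 0.47484487, -0.11093409])] [ 0.50211114 -0.22140398]
dims 0.21036837802239153 0.09001096324407344
holes [ 0.5108665  -0.16710532] [ 0.49335578 -0.27570263] -99.15979053365204
bore [array([0.54660944, 0.25473996]), array([0.54853486, 0.17308207]), array([0.58885503, 0.21556955]), array([0.50728767, 0.21128327])] [0.54782175 0.21366871]
nut edge 0.025193385118483624 -50.84907402902561
nut edge 0.020994317146373502 -129.73913369518337
bore scene800 [552.2008712  285.13836469]
grip scene800 [281.14798053 296.37242797]
[[ 8.97447464e-01  4.41120480e-01 -8.78359841e-04]
 [ 4.41121334e-01 -8.97446261e-01  1.47596839e-03]
 [-1.37200867e-04 -1.71206736e-03 -9.99998525e-01]]
```

>>> move_arm(commands=[[[0.0427, -0.0329, 0, 0, 0, 0, 0.085], [0.0427, -0.0329, 0, 0, 0, 0, 0.085], [0.0427, -0.0329, 0, 0, 0, 0, 0.085], [0.0427, -0.0329, 0, 0, 0, 0, 0.085], [0.0427, -0.0329, 0, 0, 0, 0, 0.085], [0.0427, -0.0329, 0, 0, 0, 0, 0.085], [0.0427, -0.0329, 0, 0, 0, 0, 0.085], [0.0427, -0.0329, 0, 0, 0, 0, 0.085], [0.0427, -0.0329, 0, 0, 0, 0, 0.085], [0, 0, 0, 0, 0, 8.5, 0.085], [0, 0, 0, 0, 0, 8.5, 0.085], [0, 0, 0, 0, 0, 8.5, 0.085], [0, 0, 0, 0, 0, 8.7, 0.085], [0, 0, 0, 0, 0, 0, 0.085], [0, 0, 0, 0, 0, 0, 0.085]]], squeeze=100)

```text
t: 1.98
eef_pos: [0.5119, -0.1705, 0.2311]
tool_rot: [-0.0, 0.998, -0.069, -0.0]
contact_force: [0.2, -0.4, 0.2]
gripper_width: 0.998
grasp_force: 0.0
```

```bash
cat >> h.py <<'E'
from scipy.spatial.transform import Rotation as Ro
def st(tgt=None,yaw=None):
    o=bot.get_obs();q=np.array(o["tool_rot"]);M=Ro.from_quat(q[[1,2,3,0]]).as_matrix()
    y=np.degrees(np.arctan2(M[1,0],M[0,0]))
    print("t %.2f"%o["t"],"pos",np.round(o["eef_pos"],4),"yaw %.1f"%y,"zax",np.round(M[:,2],3),"F",np.round(o["contact_force"],1),"M",np.round(o["torque"],2),"w %.3f g %.0f"%(o["gripper_width"],o["grasp_force"]),"q",np.round(o["q"],2))
    if tgt is not None: print("tool shift",np.round(M.T@(np.array(tgt)-o["eef_pos"]),4), "rotvec to level yaw", np.round(Ro.from_matrix(M.T@np.array([[np.cos(a:=np.radians(y if yaw is None else yaw)),np.sin(a),0],[np.sin(a),-np.cos(a),0],[0,0,-1]])).as_rotvec(degrees=True),2))
E
python3 - <<'E'
from h import *
st((.512,-.1697,.142),-8.0)
for n in("top","scene"):
    im=imaging.read_camera(n)[:,:,::-1]; cv2.imwrite(f"pics/{n}1.png",im)
s=cv2.imread("pics/scene1.png")[80:280,90:240]
t=cv2.imread("pics/top1.png")[110:260,290:430]
cv2.imwrite("pics/both1.png",np.hstack([cv2.resize(s,(400,533)),cv2.resize(t,(400,429))[:] if 0 else cv2.copyMakeBorder(cv2.resize(t,(400,429)),0,104,0,0,0)]))
E
```

```text
t 1.98 pos [ 0.5119 -0.1705  0.2311] yaw -7.9 zax [-0.  0. -1.] F [ 0.2 -0.4  0.2] M [-0.   -0.03 -0.  ] w 0.998 g 0 q [ 0.29  0.26 -0.1   1.87  0.03  1.01 -1.53]
tool shift [ 0.     -0.0008  0.0891] rotvec to level yaw [0.   0.02 0.14]
```

View pics/both1.png

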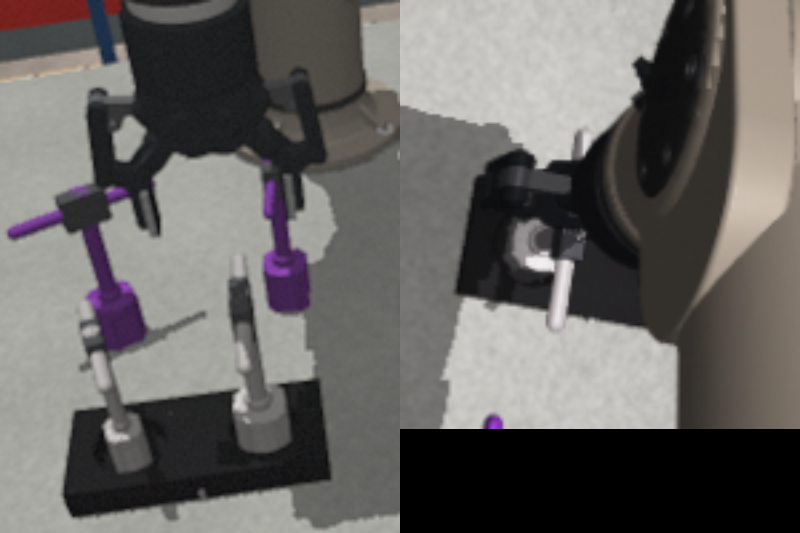

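The grip centre from the top view projects to the scene pixel where the block is seen (281,296), and the fingers straddle it. So I descend and grip.

>>> move_arm(commands=[[[0, -0.0008, 0.03, 0, 0, 0, 0.085], [0, 0, 0.03, 0, 0, 0, 0.085], [0, 0, 0.02, 0, 0, 0, 0.085], [0, 0, 0.009, 0, 0, 0, 0.085], [0, 0, 0, 0, 0, 0, 0.0], [0, 0, 0, 0, 0, 0, 0.0], [0, 0, 0, 0, 0, 0, 0.0], [0, 0, 0, 0, 0, 0, 0.0], [0, 0, 0, 0, 0, 0, 0.0], [0, 0, 0, 0, 0, 0, 0.0]]], squeeze=110)

```text
t: 3.32
eef_pos: [0.513, -0.1699, 0.1432]
tool_rot: [0.0, 0.998, -0.07, 0.001]
contact_force: [0.2, -0.4, 6.1]
gripper_width: 0.17
grasp_force: 107.9
```

Run:
```python
from h import *
st()
```

```text
t 3.33 pos [ 0.513  -0.1699  0.1432] yaw -8.0 zax [ 0.002 -0.    -1.   ] F [ 0.2 -0.4  6.1] M [ 0.04  0.07 -0.04] w 0.170 g 108 q [ 0.29  0.36 -0.1   1.96  0.05  0.82 -1.55]
```

>>> move_arm(commands=[[[0, 0, -0.02, 0, 0, 0, 0], [0, 0, -0.04, 0, 0, 0, 0], [0, 0, -0.04, 0, 0, 0, 0], [0, 0, -0.04, 0, 0, 0, 0], [0, 0, 0, 0, 0, 0, 0], [0, 0, 0, 0, 0, 0, 0]]])

```text
t: 4.08
eef_pos: [0.5108, -0.1695, 0.2803]
tool_rot: [-0.0, 0.998, -0.07, -0.002]
contact_force: [0.5, 0.2, -6.0]
gripper_width: 0.17
grasp_force: 107.8
```

Run:
```python
from h import *
st((.5478,.2137,.285),58)
im=imaging.read_camera("scene")[:,:,::-1]
cv2.imwrite("pics/lift.png",cv2.resize(im[60:290,80:260],(626,800))[:600] if 0 else cv2.resize(im[50:290,80:260],(450,600)))
```

```text
t 4.08 pos [ 0.5108 -0.1695  0.2803] yaw -8.0 zax [-0.003  0.001 -1.   ] F [ 0.5  0.2 -6. ] M [0.01 0.02 0.05] w 0.170 g 108 q [ 0.29  0.21 -0.1   1.82  0.02  1.12 -1.53]
tool shift [-0.0168 -0.3846 -0.0046] rotvec to level yaw [ -0.13   0.17 -66.02]
```

View pics/lift.png

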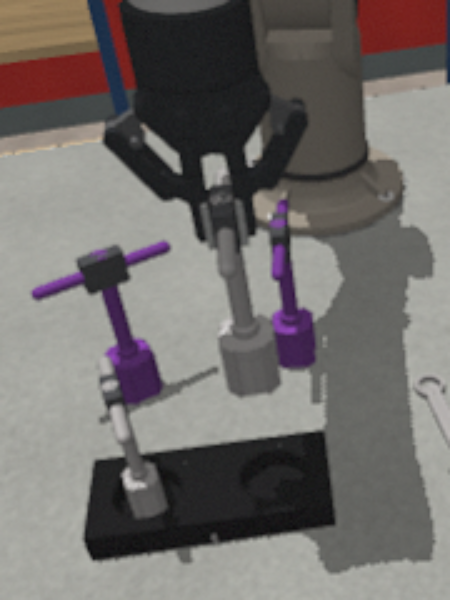

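>>> move_arm(commands=[[[-0.002, -0.03, 0, 0, 0, 0, 0], [-0.002, -0.05, 0, 0, 0, 0, 0], [-0.002, -0.055, 0, 0, 0, 0, 0], [-0.002, -0.055, 0, 0, 0, 0, 0], [-0.002, -0.055, 0, 0, 0, 0, 0], [-0.002, -0.055, 0, 0, 0, 0, 0], [-0.002, -0.05, 0, 0, 0, 0, 0], [-0.0025, -0.0345, 0, 0, 0, 0, 0], [0, 0, 0, 0, 0, -6, 0], [0, 0, 0, 0, 0, -10, 0], [0, 0, 0, 0, 0, -10, 0], [0, 0, 0, 0, 0, -10, 0], [0, 0, 0, 0, 0, -10, 0], [0, 0, 0, 0, 0, -10, 0], [0, 0, 0, 0, 0, -10, 0], [0, 0, 0, 0, 0, 0, 0], [0, 0, 0, 0, 0, 0, 0], [0, 0, 0, 0, 0, 0, 0]]])

```text
t: 6.38
eef_pos: [0.5493, 0.2132, 0.2819]
tool_rot: [-0.0, 0.875, 0.484, -0.0]
contact_force: [-0.1, 0.3, -4.4]
gripper_width: 0.174
grasp_force: 108.1
```

Run:
```python
from h import *
st((.5478,.2137,.285),58)
s=imaging.read_camera("scene")[:,:,::-1];t=imaging.read_camera("top")[:,:,::-1]
cv2.imwrite("pics/b2.png",np.hstack([cv2.resize(s[90:250,290:400],(412,600)),cv2.copyMakeBorder(cv2.resize(t[110:220,110:190],(388,534)),0,66,0,0,0)]))
```

```text
t 6.38 pos [0.5493 0.2132 0.2819] yaw 57.9 zax [-0.001 -0.    -1.   ] F [-0.1  0.3 -4.4] M [ 0.05 -0.04  0.02] w 0.174 g 108 q [-0.07  0.34 -0.52  1.68  0.18  1.17 -1.19]
tool shift [-0.0004 -0.0016 -0.0031] rotvec to level yaw [-0.02  0.03 -0.13]
```

View pics/b2.png

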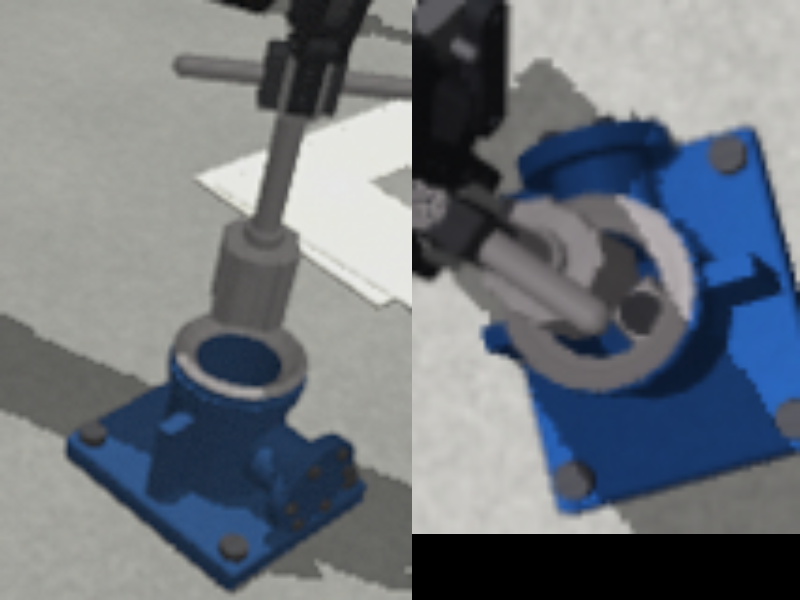

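Run:
```python
from h import *
print(ray("scene",(290+252/3.745,90+310/3.75),.147), ray("top",(110+430/4.85,110+207/4.855),.317))
P=np.array([.5478,.2137,.147]);p=proj("scene",P);print((p-[290,90])*3.745)
c=[proj("scene",np.array([.5478+.024*np.cos(a),.2137+.024*np.sin(a),.147])) for a in np.linspace(0,6.28,60)];c=(np.array(c)-[290,90])*3.745;print(c.min(0),c.max(0))
P=np.array([.5478,.2137,.115]);print((proj("scene",P)-[290,90])*3.745)
```

```text
[0.55223472 0.21403681] [0.5484191  0.08009127]
[247.44503008 305.31779978]
[206.41157922 280.74428378] [288.85743285 331.04791976]
[237.49035754 346.33674078]
```

>>> move_arm(commands=[[[-0.0018, -0.0013, 0.012, 0, 0, 0, 0], [0, 0, 0.015, 0, 0, 0, 0], [0, 0, 0.01, 0, 0, 0, 0], [0, 0, 0.005, 0, 0, 0, 0], [0, 0, 0.005, 0, 0, 0, 0], [0, 0, 0, 0, 0, 0, 0], [0, 0, 0, 0, 0, 0, 0]]])

```text
t: 7.35
eef_pos: [0.5478, 0.2133, 0.2354]
tool_rot: [-0.0, 0.875, 0.485, 0.001]
contact_force: [1.3, 3.7, -5.5]
gripper_width: 0.171
grasp_force: 108.1
```

Run:
```python
from h import *
st((.5478,.2137,.285),58)
print(ray("top",(110+18/4.85,110+207/4.855),.317))
```

```text
t 7.35 pos [0.5478 0.2133 0.2354] yaw 58.0 zax [ 0.001  0.002 -1.   ] F [ 1.3  3.7 -5.5] M [ 1.4  -0.62  0.08] w 0.171 g 108 q [-0.08  0.38 -0.51  1.74  0.2   1.08 -1.21]
tool shift [ 0.0004 -0.0002 -0.0496] rotvec to level yaw [-0.  -0.1 -0. ]
[0.54726461 0.208415  ]
```

>>> move_arm(commands=[[[0.001, -0.0003, 0, 0, 0, 0, 0], [0.001, 0, 0, 0, 0, 0, 0], [0, 0, 0, 0, 0, 0, 0], [0, 0, 0, 0, 0, 0, 0]]])

```text
t: 7.85
eef_pos: [0.5482, 0.2141, 0.2352]
tool_rot: [0.0, 0.875, 0.485, -0.0]
contact_force: [1.5, 2.0, -4.4]
gripper_width: 0.17
grasp_force: 108.1
```

Run:
```python
from h import *
st()
```

```text
t 7.85 pos [0.5482 0.2141 0.2352] yaw 58.0 zax [-0. -0. -1.] F [ 1.5  2.  -4.4] M [ 0.81 -0.36  0.01] w 0.170 g 108 q [-0.08  0.38 -0.51  1.74  0.21  1.08 -1.22]
```

>>> move_arm(commands=[[[0.001, -0.0005, 0, 0, 0, 0, 0], [0.001, 0, 0, 0, 0, 0, 0], [0.0005, 0, 0, 0, 0, 0, 0], [0, 0, 0, 0, 0, 0, 0], [0, 0, 0, 0, 0, 0, 0]]])

```text
t: 8.48
eef_pos: [0.5491, 0.2165, 0.2352]
tool_rot: [0.0, 0.875, 0.485, -0.0]
contact_force: [-0.3, -0.4, -4.8]
gripper_width: 0.174
grasp_force: 108.0
```

Run:
```python
from h import *
st()
```

```text
t 8.47 pos [0.5491 0.2165 0.2352] yaw 58.0 zax [-0. -0. -1.] F [-0.3 -0.4 -4.8] M [0.02 0.01 0.05] w 0.174 g 108 q [-0.08  0.38 -0.51  1.73  0.21  1.08 -1.22]
```

>>> move_arm(commands=[[[0, 0, 0.01, 0, 0, 0, 0], [0, 0, 0.01, 0, 0, 0, 0], [0, 0, 0.01, 0, 0, 0, 0], [0, 0, 0.01, 0, 0, 0, 0], [0, 0, 0.008, 0, 0, 0, 0], [0, 0, 0.005, 0, 0, 0, 0], [0, 0, 0, 0, 0, 0, 0], [0, 0, 0, 0, 0, 0, 0]]])

```text
t: 9.48
eef_pos: [0.5494, 0.2169, 0.1827]
tool_rot: [0.0, 0.875, 0.485, 0.0]
contact_force: [-0.6, -0.3, -4.1]
gripper_width: 0.176
grasp_force: 108.1
```

Run:
```python
from h import *
st()
```

```text
t 9.47 pos [0.5494 0.2169 0.1827] yaw 58.0 zax [ 0.001  0.    -1.   ] F [-0.6 -0.3 -4.1] M [-0.01  0.03  0.01] w 0.176 g 108 q [-0.1   0.44 -0.5   1.79  0.24  0.98 -1.25]
```

>>> move_arm(commands=[[[0, 0, 0.004, 0, 0, 0, 0], [0, 0, 0.003, 0, 0, 0, 0], [0, 0, 0.002, 0, 0, 0, 0], [0, 0, 0.001, 0, 0, 0, 0], [0, 0, 0, 0, 0, 0, 0]]])

```text
t: 10.1
eef_pos: [0.5491, 0.2167, 0.1722]
tool_rot: [-0.0, 0.875, 0.485, -0.0]
contact_force: [0.4, 0.5, -5.0]
gripper_width: 0.171
grasp_force: 108.1
```

>>> move_arm(commands=[[[0, 0, 0.001, 0, 0, 0, 0], [0, 0, 0.001, 0, 0, 0, 0], [0, 0, 0, 0, 0, 0, 0]]])

```text
t: 10.48
eef_pos: [0.5493, 0.2168, 0.1704]
tool_rot: [-0.0, 0.875, 0.485, 0.0]
contact_force: [-0.0, -0.1, -4.6]
gripper_width: 0.172
grasp_force: 108.1
```

>>> move_arm(commands=[[[0, 0, 0.001, 0, 0, 0, 0], [0, 0, 0.0005, 0, 0, 0, 0], [0, 0, 0, 0, 0, 0, 0]]])

```text
t: 10.85
eef_pos: [0.5496, 0.2171, 0.1696]
tool_rot: [0.0, 0.875, 0.485, 0.001]
contact_force: [-1.0, -0.1, 4.3]
gripper_width: 0.169
grasp_force: 109.5
```

>>> move_arm(commands=[[[0, 0, 0.001, 0, 0, 0, 0], [0, 0, 0, 0, 0, 0, 0]]])

```text
t: 11.1
eef_pos: [0.5498, 0.2173, 0.1693]
tool_rot: [0.0, 0.875, 0.485, 0.001]
contact_force: [-2.0, -0.7, 9.0]
gripper_width: 0.175
grasp_force: 110.6
```

>>> move_arm(commands=[[[0, 0, -0.0008, 0, 0, 0, 0], [0, 0, 0, 0, 0, 2, 0], [0, 0, 0, 0, 0, 2, 0], [0, 0, 0, 0, 0, 0, 0]]])

```text
t: 11.6
eef_pos: [0.5495, 0.217, 0.169]
tool_rot: [-0.0, 0.891, 0.453, 0.001]
contact_force: [-2.0, 0.9, 5.4]
gripper_width: 0.173
grasp_force: 109.7
```

>>> move_arm(commands=[[[0, 0, 0, 0, 0, 2, 0], [0, 0, 0, 0, 0, 2, 0], [0, 0, 0, 0, 0, 0, 0]]])

```text
t: 11.98
eef_pos: [0.549, 0.2166, 0.1678]
tool_rot: [-0.0, 0.906, 0.422, -0.0]
contact_force: [0.7, 1.4, -4.3]
gripper_width: 0.174
grasp_force: 108.2
```

Run:
```python
from h import *
st()
```

```text
t 11.97 pos [0.549  0.2166 0.1678] yaw 49.9 zax [-0.001 -0.    -1.   ] F [ 0.7  1.4 -4.3] M [ 0.48 -0.34 -0.01] w 0.174 g 108 q [-0.13  0.45 -0.46  1.8   0.24  0.95 -1.39]
```

>>> move_arm(commands=[[[0, 0, 0.001, 0, 0, 0, 0], [0, 0, 0.001, 0, 0, 0, 0], [0, 0, 0, 0, 0, 0, 0]]])

```text
t: 12.35
eef_pos: [0.549, 0.2167, 0.1663]
tool_rot: [-0.0, 0.906, 0.422, -0.0]
contact_force: [0.9, 1.8, -5.5]
gripper_width: 0.174
grasp_force: 108.2
```

Run:
```python
from h import *
st()
```

```text
t 12.35 pos [0.549  0.2167 0.1663] yaw 50.0 zax [-0.  0. -1.] F [ 0.9  1.8 -5.5] M [ 0.56 -0.31 -0.04] w 0.174 g 108 q [-0.13  0.45 -0.46  1.8   0.24  0.95 -1.39]
```

>>> move_arm(commands=[[[0.0007, 0, 0.0015, 0, 0, 0, 0], [0, 0, 0.0015, 0, 0, 0, 0], [0, 0, 0.0015, 0, 0, 0, 0], [0, 0, 0, 0, 0, 0, 0]]])

```text
t: 12.85
eef_pos: [0.5494, 0.2171, 0.1619]
tool_rot: [0.0, 0.906, 0.422, -0.0]
contact_force: [-0.6, 0.8, -4.2]
gripper_width: 0.169
grasp_force: 108.5
```

Run:
```python
from h import *
st()
```

```text
t 12.85 pos [0.5494 0.2171 0.1619] yaw 50.0 zax [-0.001 -0.    -1.   ] F [-0.6  0.8 -4.2] M [ 0.29  0.16 -0.05] w 0.169 g 109 q [-0.13  0.45 -0.46  1.8   0.24  0.94 -1.39]
```

>>> move_arm(commands=[[[0, 0, 0.0015, 0, 0, 0, 0], [0, 0, 0.0015, 0, 0, 0, 0], [0, 0, 0.0015, 0, 0, 0, 0], [0, 0, 0, 0, 0, 0, 0]]])

```text
t: 13.35
eef_pos: [0.5495, 0.2172, 0.1574]
tool_rot: [-0.0, 0.906, 0.422, -0.0]
contact_force: [-1.5, 0.3, -2.0]
gripper_width: 0.173
grasp_force: 108.7
```

>>> move_arm(commands=[[[0, 0, 0.001, 0, 0, 0, 0], [0, 0, 0.0005, 0, 0, 0, 0], [0, 0, 0, 0, 0, 0, 0]]])

```text
t: 13.72
eef_pos: [0.5496, 0.2172, 0.1561]
tool_rot: [0.0, 0.906, 0.422, -0.0]
contact_force: [-1.3, 0.0, -0.7]
gripper_width: 0.172
grasp_force: 108.8
```

>>> move_arm(commands=[[[0, 0, 0.001, 0, 0, 0, 0], [0, 0, 0, 0, 0, 0, 0]]])

```text
t: 13.98
eef_pos: [0.5496, 0.2172, 0.1552]
tool_rot: [0.0, 0.906, 0.422, 0.0]
contact_force: [-2.3, 0.3, 1.5]
gripper_width: 0.167
grasp_force: 109.3
```

Run:
```python
from h import *
st()
```

```text
t 13.97 pos [0.5496 0.2172 0.1552] yaw 50.0 zax [ 0.  0. -1.] F [-2.3  0.3  1.5] M [ 0.06  0.59 -0.05] w 0.167 g 109 q [-0.13  0.46 -0.46  1.81  0.25  0.93 -1.4 ]
```

>>> move_arm(commands=[[[-0.0004, -0.0006, 0, 0, 0, 0, 0], [0, 0, 0.0007, 0, 0, 0, 0], [0, 0, 0, 0, 0, 0, 0]]])

```text
t: 14.35
eef_pos: [0.5495, 0.2173, 0.1552]
tool_rot: [0.0, 0.906, 0.422, 0.001]
contact_force: [-1.5, -0.8, 5.9]
gripper_width: 0.171
grasp_force: 110.0
```

Run:
```python
from h import *
st()
```

```text
t 14.35 pos [0.5495 0.2173 0.1552] yaw 50.0 zax [ 0.001  0.    -1.   ] F [-1.5 -0.8  5.9] M [-0.1   0.58 -0.09] w 0.171 g 110 q [-0.13  0.46 -0.46  1.81  0.25  0.93 -1.4 ]
```

>>> move_arm(commands=[[[0, 0, -0.0007, 0, 0, 3, 0], [0, 0, 0, 0, 0, 3, 0], [0, 0, 0, 0, 0, 3, 0], [0, 0, 0, 0, 0, 3, 0], [0, 0, 0, 0, 0, 0, 0]]])

```text
t: 14.98
eef_pos: [0.5493, 0.2171, 0.1552]
tool_rot: [0.0, 0.945, 0.326, 0.0]
contact_force: [-0.4, 0.2, 0.6]
gripper_width: 0.173
grasp_force: 108.9
```

Run:
```python
from h import *
st()
```

```text
t 14.97 pos [0.5493 0.2171 0.1552] yaw 38.0 zax [ 0.001 -0.    -1.   ] F [-0.4  0.2  0.6] M [-0.11  0.03  0.06] w 0.173 g 109 q [-0.17  0.45 -0.41  1.81  0.22  0.92 -1.58]
```

>>> move_arm(commands=[[[0, 0, 0, 0, 0, 2, 0], [0, 0, 0, 0, 0, 2, 0], [0, 0, 0, 0, 0, 2, 0]]])

```text
t: 15.35
eef_pos: [0.5492, 0.2171, 0.1552]
tool_rot: [0.0, 0.962, 0.274, 0.0]
contact_force: [0.8, -0.7, 1.1]
gripper_width: 0.173
grasp_force: 108.9
```

Run:
```python
from h import *
st()
```

```text
t 15.35 pos [0.5492 0.2171 0.1552] yaw 31.8 zax [ 0.001 -0.    -1.   ] F [ 0.8 -0.7  1.1] M [-0.2  -0.28  0.36] w 0.173 g 109 q [-0.18  0.45 -0.39  1.81  0.21  0.92 -1.68]
```

>>> move_arm(commands=[[[0, 0, 0, 0, 0, 2, 0], [0, 0, 0, 0, 0, 2, 0], [0, 0, 0, 0, 0, 2, 0], [0, 0, 0, 0, 0, 2, 0], [0, 0, 0, 0, 0, 2, 0]]])

```text
t: 15.98
eef_pos: [0.5491, 0.2171, 0.1552]
tool_rot: [0.0, 0.982, 0.189, 0.0]
contact_force: [1.1, -2.3, 0.1]
gripper_width: 0.175
grasp_force: 109.0
```

Run:
```python
from h import *
st()
```

```text
t 15.97 pos [0.5491 0.2171 0.1552] yaw 21.8 zax [ 0. -0. -1.] F [ 1.1 -2.3  0.1] M [-0.45 -0.49  0.34] w 0.175 g 109 q [-0.21  0.45 -0.35  1.82  0.19  0.91 -1.83]
```

>>> move_arm(commands=[[[0, 0.0005, 0, 0, 0, 2, 0], [0, 0, 0, 0, 0, 2, 0], [0, 0, 0, 0, 0, 2, 0], [0, 0, 0, 0, 0, 2, 0]]])

```text
t: 16.48
eef_pos: [0.5492, 0.2169, 0.1552]
tool_rot: [-0.0, 0.993, 0.12, 0.0]
contact_force: [2.0, -0.8, 1.2]
gripper_width: 0.177
grasp_force: 108.9
```

Run:
```python
from h import *
st()
```

```text
t 16.48 pos [0.5492 0.2169 0.1552] yaw 13.8 zax [ 0.  0. -1.] F [ 2.  -0.8  1.2] M [-0.21 -0.48  0.36] w 0.177 g 109 q [-0.24  0.44 -0.32  1.82  0.17  0.91 -1.96]
```

Steady at 0.36 N m while turning. I carry on in small steps from here, reading the torque each time.

>>> move_arm(commands=[[[0, 0, 0, 0, 0, 1.5, 0], [0, 0, 0, 0, 0, 1.5, 0]]])

```text
t: 16.73
eef_pos: [0.5492, 0.2169, 0.1552]
tool_rot: [-0.0, 0.995, 0.095, 0.0]
contact_force: [1.3, -0.8, 1.8]
gripper_width: 0.171
grasp_force: 109.0
```

Run:
```python
from h import *
st()
```

```text
t 16.73 pos [0.5492 0.2169 0.1552] yaw 10.9 zax [ 0.  0. -1.] F [ 1.3 -0.8  1.8] M [-0.16 -0.55  0.32] w 0.171 g 109 q [-0.25  0.44 -0.31  1.82  0.16  0.91 -2.01]
```

>>> move_arm(commands=[[[0, 0, 0, 0, 0, 1.5, 0], [0, 0, 0, 0, 0, 1.5, 0]]])

```text
t: 16.98
eef_pos: [0.5492, 0.2169, 0.1552]
tool_rot: [-0.0, 0.998, 0.069, 0.0]
contact_force: [1.7, -0.4, 1.9]
gripper_width: 0.169
grasp_force: 109.1
```

Run:
```python
from h import *
st()
```

```text
t 16.98 pos [0.5492 0.2169 0.1552] yaw 7.9 zax [ 0.  0. -1.] F [ 1.7 -0.4  1.9] M [-0.18 -0.52  0.36] w 0.169 g 109 q [-0.25  0.44 -0.29  1.82  0.16  0.91 -2.05]
```

>>> move_arm(commands=[[[0, 0, 0, 0, 0, 1, 0], [0, 0, 0, 0, 0, 1, 0]]])

```text
t: 17.23
eef_pos: [0.5492, 0.2169, 0.1552]
tool_rot: [-0.0, 0.999, 0.052, 0.0]
contact_force: [2.5, -1.9, 2.6]
gripper_width: 0.174
grasp_force: 109.1
```

Run:
```python
from h import *
st()
```

```text
t 17.23 pos [0.5492 0.2169 0.1552] yaw 5.9 zax [ 0.  0. -1.] F [ 2.5 -1.9  2.6] M [-0.14 -0.54  0.4 ] w 0.174 g 109 q [-0.26  0.44 -0.29  1.82  0.15  0.91 -2.08]
```

>>> move_arm(commands=[[[0, 0, 0, 0, 0, 1, 0]]])

```text
t: 17.35
eef_pos: [0.5492, 0.2168, 0.1552]
tool_rot: [-0.0, 0.999, 0.043, 0.0]
contact_force: [1.6, -0.6, 2.5]
gripper_width: 0.171
grasp_force: 109.1
```

Run:
```python
from h import *
st()
```

```text
t 17.35 pos [0.5492 0.2168 0.1552] yaw 4.9 zax [ 0.  0. -1.] F [ 1.6 -0.6  2.5] M [-0.12 -0.52  0.35] w 0.171 g 109 q [-0.26  0.44 -0.28  1.82  0.15  0.9  -2.1 ]
```

>>> move_arm(commands=[[[0, 0, 0, 0, 0, 1, 0], [0, 0, 0, 0, 0, 1, 0]]])

```text
t: 17.6
eef_pos: [0.5492, 0.2168, 0.1552]
tool_rot: [-0.0, 1.0, 0.025, 0.0]
contact_force: [2.0, -0.4, 3.4]
gripper_width: 0.175
grasp_force: 109.2
```

Run:
```python
from h import *
st()
```

```text
t 17.60 pos [0.5492 0.2168 0.1552] yaw 2.9 zax [ 0.  0. -1.] F [ 2.  -0.4  3.4] M [-0.18 -0.52  0.34] w 0.175 g 109 q [-0.27  0.44 -0.28  1.82  0.15  0.9  -2.13]
```

>>> move_arm(commands=[[[0, 0, 0, 0, 0, 1, 0], [0, 0, 0, 0, 0, 1, 0]]])

```text
t: 17.85
eef_pos: [0.5492, 0.2168, 0.1552]
tool_rot: [-0.0, 1.0, 0.008, 0.0]
contact_force: [2.0, -0.7, 2.2]
gripper_width: 0.173
grasp_force: 109.2
```

Run:
```python
from h import *
st()
```

```text
t 17.85 pos [0.5492 0.2168 0.1552] yaw 0.9 zax [ 0.  0. -1.] F [ 2.  -0.7  2.2] M [-0.17 -0.54  0.39] w 0.173 g 109 q [-0.27  0.44 -0.27  1.82  0.14  0.9  -2.16]
```

>>> move_arm(commands=[[[0, 0, 0, 0, 0, 1, 0], [0, 0, 0, 0, 0, 1, 0]]])

```text
t: 18.1
eef_pos: [0.5491, 0.2168, 0.1552]
tool_rot: [0.0, 1.0, -0.009, 0.0]
contact_force: [1.8, -0.9, 3.3]
gripper_width: 0.171
grasp_force: 109.5
```

Run:
```python
from h import *
st()
```

```text
t 18.10 pos [0.5491 0.2168 0.1552] yaw -1.1 zax [ 0. -0. -1.] F [ 1.8 -0.9  3.3] M [-0.2  -0.52  0.62] w 0.171 g 109 q [-0.28  0.44 -0.26  1.82  0.14  0.9  -2.19]
```

The torque jumped to about 0.6 N m, so the nut is firm. I back off into the play, then lift.

>>> move_arm(commands=[[[0, 0, 0, 0, 0, -2, 0], [0, 0, 0, 0, 0, -2, 0], [0, 0, 0, 0, 0, 0, 0]]])

```text
t: 18.48
eef_pos: [0.5489, 0.217, 0.1552]
tool_rot: [-0.0, 1.0, 0.026, -0.0]
contact_force: [0.4, 0.5, 3.9]
gripper_width: 0.175
grasp_force: 109.4
```

Run:
```python
from h import *
st()
```

```text
t 18.48 pos [0.5489 0.217  0.1552] yaw 3.0 zax [-0.  0. -1.] F [0.4 0.5 3.9] M [-0.09 -0.23  0.08] w 0.175 g 109 q [-0.27  0.44 -0.28  1.82  0.15  0.9  -2.13]
```

>>> move_arm(commands=[[[0, 0, -0.003, 0, 0, 0, 0], [0, 0, -0.004, 0, 0, 0, 0], [0, 0, -0.006, 0, 0, 0, 0], [0, 0, -0.007, 0, 0, 0, 0], [0, 0, 0, 0, 0, 0, 0]]])

```text
t: 19.1
eef_pos: [0.5488, 0.217, 0.1757]
tool_rot: [-0.0, 1.0, 0.026, -0.0]
contact_force: [0.1, -0.4, -4.5]
gripper_width: 0.174
grasp_force: 108.2
```

Run:
```python
from h import *
st()
```

```text
t 19.10 pos [0.5488 0.217  0.1757] yaw 3.0 zax [-0.  0. -1.] F [ 0.1 -0.4 -4.5] M [ 0.01 -0.03 -0.02] w 0.174 g 108 q [-0.26  0.41 -0.28  1.8   0.14  0.94 -2.12]
```

>>> move_arm(commands=[[[0, 0, -0.015, 0, 0, 0, 0], [0, 0, -0.025, 0, 0, 0, 0], [0, 0, -0.03, 0, 0, 0, 0], [0, 0, -0.025, 0, 0, 0, 0], [0, 0, -0.015, 0, 0, 0, 0], [0, 0, 0, 0, 0, 5.5, 0], [0, 0, 0, 0, 0, 5.5, 0], [0, 0, 0, 0, 0, 0, 0]]])

```text
t: 20.1
eef_pos: [0.5487, 0.2167, 0.285]
tool_rot: [0.0, 0.998, -0.07, -0.0]
contact_force: [-0.7, -0.9, -4.6]
gripper_width: 0.171
grasp_force: 108.2
```

Run:
```python
from h import *
st((.512,-.1697,.285),-8)
```

```text
t 20.10 pos [0.5487 0.2167 0.285 ] yaw -8.0 zax [-0.001 -0.    -1.   ] F [-0.7 -0.9 -4.6] M [ 0.02  0.02 -0.01] w 0.171 g 108 q [-0.28  0.31 -0.26  1.69  0.08  1.16 -2.27]
tool shift [1.720e-02 3.878e-01 2.000e-04] rotvec to level yaw [0.03 0.04 0.03]
```

>>> move_arm(commands=[[[0.002, 0.03, 0, 0, 0, 0, 0], [0.002, 0.05, 0, 0, 0, 0, 0], [0.002, 0.055, 0, 0, 0, 0, 0], [0.003, 0.055, 0, 0, 0, 0, 0], [0.002, 0.055, 0, 0, 0, 0, 0], [0.002, 0.055, 0, 0, 0, 0, 0], [0.002, 0.05, 0, 0, 0, 0, 0], [0.0022, 0.0378, 0, 0, 0, 0, 0], [0, 0, 0.02, 0, 0, 0, 0], [0, 0, 0.03, 0, 0, 0, 0], [0, 0, 0.02, 0, 0, 0, 0], [0, 0, 0.01, 0, 0, 0, 0], [0, 0, 0, 0, 0, 0, 0], [0, 0, 0, 0, 0, 0, 0]]])

```text
t: 21.85
eef_pos: [0.5127, -0.1697, 0.2061]
tool_rot: [0.0, 0.998, -0.07, 0.001]
contact_force: [0.2, -0.1, -4.1]
gripper_width: 0.172
grasp_force: 108.3
```

Run:
```python
from h import *
st((.512,-.1697,.143),-8)
s=imaging.read_camera("scene")[:,:,::-1]
cv2.imwrite("pics/p3.png",cv2.resize(s[130:290,100:240],(525,600)))
```

```text
t 21.85 pos [ 0.5127 -0.1697  0.2061] yaw -8.0 zax [ 0.002 -0.    -1.   ] F [ 0.2 -0.1 -4.1] M [ 0.01 -0.01 -0.02] w 0.172 g 108 q [ 0.24  0.28 -0.04  1.91  0.01  0.95 -1.52]
tool shift [-0.0008  0.0001  0.0631] rotvec to level yaw [ 0.01 -0.1   0.  ]
```

View pics/p3.png

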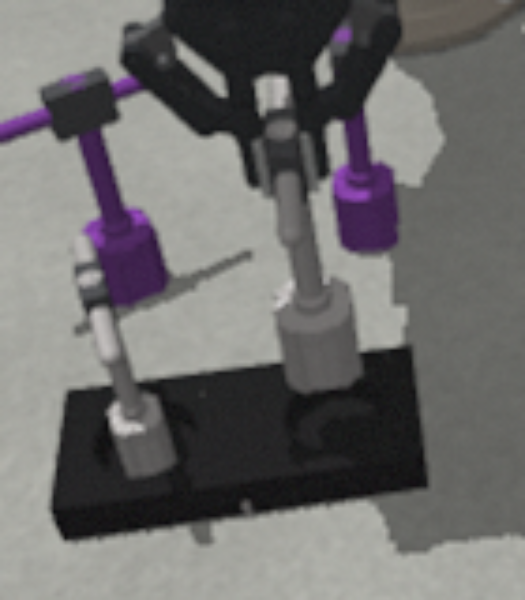

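The wrench hangs over the free hole, with the socket at (318,340) and the hole at (335,420). Lowering it now.

>>> move_arm(commands=[[[-0.0008, 0, 0.015, 0, 0, 0, 0], [0, 0, 0.015, 0, 0, 0, 0], [0, 0, 0.01, 0, 0, 0, 0], [0, 0, 0.007, 0, 0, 0, 0], [0, 0, 0.005, 0, 0, 0, 0], [0, 0, 0, 0, 0, 0, 0]]])

```text
t: 22.65
eef_pos: [0.5111, -0.1695, 0.1529]
tool_rot: [-0.0, 0.998, -0.07, -0.0]
contact_force: [-0.2, -1.0, -5.1]
gripper_width: 0.168
grasp_force: 108.6
```

>>> move_arm(commands=[[[0, 0, 0.004, 0, 0, 0, 0], [0, 0, 0.004, 0, 0, 0, 0], [0, 0, 0.002, 0, 0, 0, 0], [0, 0, 0, 0, 0, 0, 0]]])

```text
t: 23.15
eef_pos: [0.5113, -0.1695, 0.1432]
tool_rot: [0.0, 0.998, -0.07, 0.0]
contact_force: [0.4, 0.2, -2.8]
gripper_width: 0.172
grasp_force: 108.8
```

Run:
```python
from h import *
st((.512,-.1697,.143),-8)
```

```text
t 23.15 pos [ 0.5113 -0.1695  0.1432] yaw -8.0 zax [ 0. -0. -1.] F [ 0.4  0.2 -2.8] M [-0.01 -0.    0.05] w 0.172 g 109 q [ 0.24  0.36 -0.04  1.96  0.02  0.82 -1.53]
tool shift [0.0007 0.0001 0.0002] rotvec to level yaw [ 0.   -0.02 -0.03]
```

At the floor height (0.143). One small step to settle, then I open and rise.

>>> move_arm(commands=[[[0, 0, 0.0005, 0, 0, 0, 0], [0, 0, 0, 0, 0, 0, 0.03], [0, 0, 0, 0, 0, 0, 0.05], [0, 0, 0, 0, 0, 0, 0.085], [0, 0, 0, 0, 0, 0, 0.085], [0, 0, 0, 0, 0, 0, 0.085], [0, 0, 0, 0, 0, 0, 0.085], [0, 0, -0.01, 0, 0, 0, 0.085], [0, 0, -0.03, 0, 0, 0, 0.085], [0, 0, -0.05, 0, 0, 0, 0.085], [0, 0, -0.05, 0, 0, 0, 0.085], [0, 0, -0.03, 0, 0, 0, 0.085], [0, 0, 0, 0, 0, 0, 0.085], [0, 0, 0, 0, 0, 0, 0.085]]])

```text
t: 24.9
eef_pos: [0.5107, -0.1693, 0.3122]
tool_rot: [-0.0, 0.998, -0.07, -0.0]
contact_force: [-0.5, -0.4, 0.0]
gripper_width: 0.998
grasp_force: 0.0
```

Run:
```python
from h import *
st()
s=imaging.read_camera("scene")[:,:,::-1]
cv2.imwrite("pics/p4.png",cv2.resize(s,(800,600)))
```

```text
t 24.90 pos [ 0.5107 -0.1693  0.3122] yaw -8.0 zax [-0.001  0.    -1.   ] F [-0.5 -0.4  0. ] M [ 0.03  0.   -0.01] w 0.998 g 0 q [ 0.24  0.18 -0.04  1.78  0.01  1.18 -1.51]
```

View pics/p4.png

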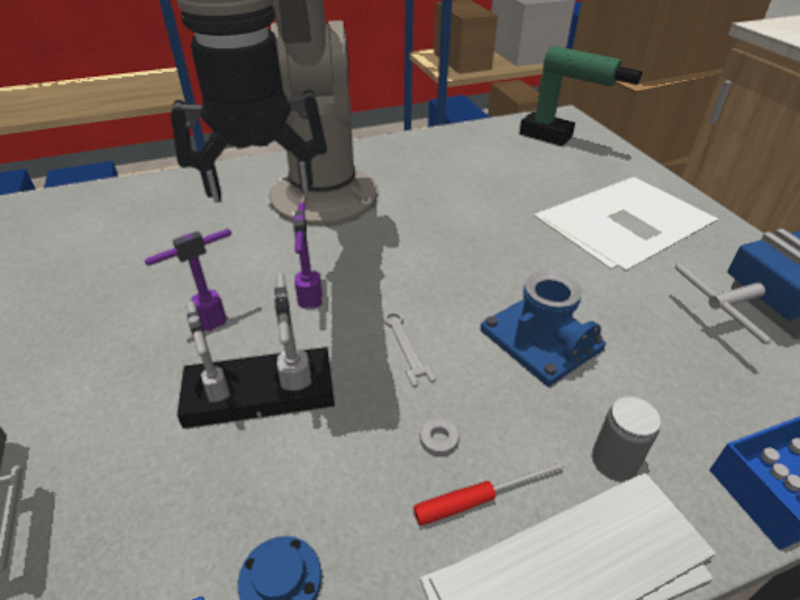

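The big tee stands upright in its hole at (290,370), the gripper is clear, and the small tee, spanner and ring haven't moved. The nut turned about 35°, within the 29–52° expected.

```bash
python3 -c "
from station import bot
print(bot.hand_in())"
```

```text
the job is handed in; nothing more can be done
None
```

The job is handed in: the nut is turned clockwise to its firm stop and the larger T-handle stands upright, released, back in the stand's free hole. At the stop the torque reading peaked at 0.62 N m, right at your 0.6 N m forcing limit. I backed off at once, and as the sensor seems to read about 0.05 high, the true peak was probably just under.

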